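Sort washed scrubbing brushes into the colour-coded tubs

TASK

Put the washed-up scrubbing brushes away by colour: the red brush in the red tub and both blue brushes in the blue tub, each standing bristles down, flat on the floor of its tub. The yellow brush has no tub, so leave it where it is on the tray, and do not shift or tip the mugs, bowl, bottle and jug.

Things in the scene. Friction and masses are not known exactly. Their poses are not given: they have to be found in the camera images.
- brush_red: Red scrubbing brush: bristle pad at z 0-26, block 120 (x) x 50 (y) at z 24-40, over it a level handle bar along x, 108 long, 24 wide (y), at z 68-84, on posts at x = +-43, open beneath; 170 g. Starts bristles down on the tray, any yaw. Origin: centre of the bristles' underside; z up; both ends alike.
- brush_blue_a: Blue scrubbing brush: bristle pad at z 0-26, block 120 (x) x 50 (y) at z 24-40, over it a level handle bar along x, 108 long, 24 wide (y), at z 68-84, on posts at x = +-43, open beneath; 170 g. Starts bristles down on the tray, any yaw. Origin: centre of the bristles' underside; z up; both ends alike.
- brush_blue_b: Blue (second one) scrubbing brush: bristle pad at z 0-26, block 120 (x) x 50 (y) at z 24-40, over it a level handle bar along x, 108 long, 24 wide (y), at z 68-84, on posts at x = +-43, open beneath; 170 g. Starts bristles down on the tray, any yaw. Origin: centre of the bristles' underside; z up; both ends alike.
- brush_yellow: Yellow scrubbing brush: bristle pad at z 0-26, block 120 (x) x 50 (y) at z 24-40, over it a level handle bar along x, 108 long, 24 wide (y), at z 68-84, on posts at x = +-43, open beneath; 170 g. Starts bristles down on the tray, any yaw. Origin: centre of the bristles' underside; z up; both ends alike. It has no tub.
- tub_red: Fixed open-topped red tub, 220 (x) x 170 (y) outside, 60 high, walls and floor 4 thick (inside 212 x 162), with 13 mm wide lips on the two x ends at rim height. Stands left or right of the tray. Origin: centre of the underside; x along its long side, z up.
- tub_blue: Fixed open-topped blue tub, 220 (x) x 170 (y) outside, 60 high, walls and floor 4 thick (inside 212 x 162), with 13 mm wide lips on the two x ends at rim height. Stands left or right of the tray. Origin: centre of the underside; x along its long side, z up.
- tray: Fixed dark steel tray, 300 (x) x 360 (y), rim 16 high, 4 thick, the brushes stand on its floor 4 above the table. Origin: centre of the underside, z up.
- mug_a: White mug, 80 across, 92 high, handle on its y side; bystander. Origin: centre of the underside, z up.
- mug_b: White mug, 80 across, 92 high, handle on its y side; bystander. Origin: centre of the underside, z up.
- mug_c: White mug, 80 across, 92 high, handle on its y side; bystander. Origin: centre of the underside, z up.
- bowl: White bowl standing upside down, 140 across, 75 high; bystander. Origin: centre of the underside, z up.
- soap: White washing-up bottle with green cap, 70 across, 200 high, beyond the tray; bystander. Origin: centre of the underside, z up.
- jug: Steel jug, 100 across, 130 high, handle on its y side; bystander. Origin: centre of the underside, z up.
There are look-alikes about, which are no part of the job. Leave any green look-alike of the brush_yellow alone. Leave any grey look-alike of the brush_blue_b alone.

How it is judged:
By the outcome, as a careful person would: the job done as asked, in the order asked, and still so for the second after the job is handed in, with the robot touching nothing.
It also fails if it takes over 64 s, if anything falls off the work surface, if the arm or the gripper's body presses on something with over 40 N, if the wrist force passes 120 N, or if a joint passes its speed limit or range.

ROBOT

A 6-joint arm with a two-finger parallel gripper is mounted at the origin on the work surface. World frame = base frame: x ahead of the robot, y to its left, z up, the work surface at z = 0. Lengths are in m, angles in rad, forces in N, time in s.
With the tool pointing down it reaches from about 0.3 to 0.775 m from the base axis. Payload 14.6 kg.
Tool frame: the origin (TCP) lies at the very end of the fingers, on their centre line; the grasp point (between the pads) lies 19 mm behind it; z points along the fingers, y is the line along which they close (so a half turn about z gives the same grasp; the last joint's range is limited). The gripper opens to 94 mm and grips with 3 to 60 N. Pads are 16 mm wide; open, the fingers measure 119 mm over their backs; the gripper's body (75 mm by 177 mm) begins 78 mm behind the grasp point.
Start: joints at [-1.344, 0.3, 1.521, -0, 1.321, -0.067], TCP at [0.159, -0.526, 0.205] pointing down, gripper open.
Joint ranges: [-3.03, 3.03], [-0.79, 2.21], [0.23, 2.52], [-1.04, 4.18], [0, 3.07], [-2.55, 2.55]. Speed limits (rad/s): [2.22, 2.22, 2.57, 3.14, 3.14, 3.14].

INTERFACE

Orientations are given as [roll, pitch, yaw] about the fixed x, y, z axes, in that order (R = Rz(yaw) Ry(pitch) Rx(roll)).
In Python, from station import ctrl gives the robot as it stands. The module is installed in compiled form; this text tells all that it offers.
- The arm moves only by the tool step_arm, never from a script. Its argument "deltas" is a list of rows, each an object with "dp": the shift along the tool's x, y, z scaled (see below), a list of three; "twist": the turn about the tool's z scaled (see below). In form: [{"dp": [tx, ty, tz], "twist": twist}, ...]. A call has 1 to 12 rows; each row shifts and turns the commanded pose from where the row before left it, along the tool's axes as they then stand; what a row does not reach is not made up. The controller multiplies each number of a shift by 0.04 m and each number of a turn by 4 degrees. A row lasts 1/10 s, in which the tool goes at most 50 mm and 8.59 degrees, less where a joint would pass 70% of its speed; a pose out of reach is approached as far as the arm can. A call with a number of a shift or a turn outside -1 to 1 is refused whole. A call with a gripper value outside its range is refused whole. "gripper" is the opening, from -1 (shut) to 1 (fully open), set as the call begins (left out, the last holds). The fingers move at their own pace and stop on an object; "squeeze" is the grip in N (left out, the last holds). Time passes only in rows, so rows that do not move let the fingers close. It gives the time, the measured TCP pose, the force, the opening and the grip force at its end, in the units of the state.
- ctrl.get_obs(): the state, without advancing time (a new reading comes with each control period).
- ctrl.camera(name): name is "scene" or "top"; returns (picture, depth): 480x640x3 uint8, red, green, blue; 480x640 float32, m along the optical axis (not along the pixel's ray), 0 where there is no reading.
- ctrl.get_calibration(name): a dict with "fx", "fy", "cx", "cy" (pixels), "world_to_cam" (4x4, takes a point from world to camera coordinates). Camera axes: x right, y down, z forward; pixel columns grow to the right and rows downward; lengths in m; the calibration is good to about 2 mm. A picture is of the moment at which its call begins. get_calibration takes no time and is no camera call.
- ctrl.hand_in(): hands the job in; it is judged then, once.
Trained networks look in the newest picture that a camera, given by its name, has taken for a name from the list of things; names that differ only in an ending like _2 or _b are one class to them, and where a whole thing is asked for, a point or a joint stands for the part that bears it (a point fixed in the world has none). Each returns a list of dicts, best first, with "conf" (0 to 1); they miss things now and then, are a little off and sometimes report something else, mostly with a low value. They report only what shows in the picture. A call takes as long as a camera call. They do not tell look-alikes from the thing itself.
- ctrl.spot_in(camera, label): "rect" ([left, top, right, bottom] as shares, 0 to 1, of the picture: columns of its width, rows of its height, round what is visible of it).
- ctrl.cut_out(camera, label): "pixels" (480x640 bool, what is visible of it) and "rect" ([left, top, right, bottom] as shares, 0 to 1, of the picture: columns of its width, rows of its height, round what is visible of it).
The state is a dict: "time_s": time; "qpos": joint angles; "joint_vel": joint speeds; "tau": joint torques, N m; "ee_pos": TCP position; "eef_rot": TCP orientation; "force": force on the tool from outside, world axes, zero at the start; "moment": the same for the moment, N m; "grip_width": finger opening in m; "grip_force": force on a finger pad.
Only numpy, scipy, OpenCV 4.12 (cv2) and the standard library are available. Lean on these libraries where they do the work, as an engineer would, in place of code of your own. Each camera call takes 0.05 s, during which the arm holds its last target. There are 200 camera calls.

## Working session

There is one attempt and no reset: what is moved stays moved. The work goes in short steps, Python scripts to look and compute and a tool call to move; the robot and the scene stay as the last step left them, time stands still between calls to the robot, and variables do not carry over. Pictures are saved under pics/ and viewed, at most 10 in all, crops included, and the job is handed in when it is done.

Besides the shell and the picture viewer there is one more tool, called after "Emit:" by a JSON object that holds its "name" and its "arguments", one argument or row to a line. step_arm: Moves the arm, as the interface text tells. Its arguments: {"type":"object","properties":{"deltas":{"type":"array"},"gripper":{"type":"number"},"squeeze":{"type":"number"}},"required":["deltas"]}

```bash
mkdir -p pics
cat > h.py <<'E'
import numpy as np, cv2
from station import ctrl
def cloud(name):
    im,d=ctrl.camera(name); c=ctrl.get_calibration(name)
    v,u=np.mgrid[:480,:640]
    P=np.stack([(u-c['cx'])/c['fx']*d,(v-c['cy'])/c['fy']*d,d,np.ones_like(d)],-1)
    W=P@np.linalg.inv(np.array(c['world_to_cam'])).T
    W[d==0]=np.nan
    return im,W[...,:3]
E
python3 - <<'E'
from h import *
for n in('top','scene'):
    im,W=cloud(n); np.savez(n,im=im,W=W)
    cv2.imwrite(f'pics/{n}0.png',im[...,::-1])
print(ctrl.get_obs())
E
```

```text
{'time_s': 0.1, 'qpos': array([-1.34362332e+00,  3.00431477e-01,  1.52152242e+00, -2.89393856e-05,
        1.32069450e+00, -6.66224394e-02]), 'joint_vel': array([ 0.00066329, -0.00222115, -0.00269046,  0.00108353,  0.00106392,
       -0.00028053]), 'tau': array([ 8.96383808e-04, -5.32643294e+01, -3.53282940e+01,  7.09441770e-02,
        2.34464795e-02, -5.69224403e-05]), 'ee_pos': array([ 0.15919755, -0.52620873,  0.20493288]), 'eef_rot': array([-3.14053739e+00, -4.23147977e-05,  2.93802606e-01]), 'force': array([ 0.85026671, -0.23957228, -0.41498191]), 'moment': array([-0.0135058 , -0.05293042,  0.00584179]), 'grip_force': 0.0, 'grip_width': 0.09400397139972687}
```

View pics/top0.png

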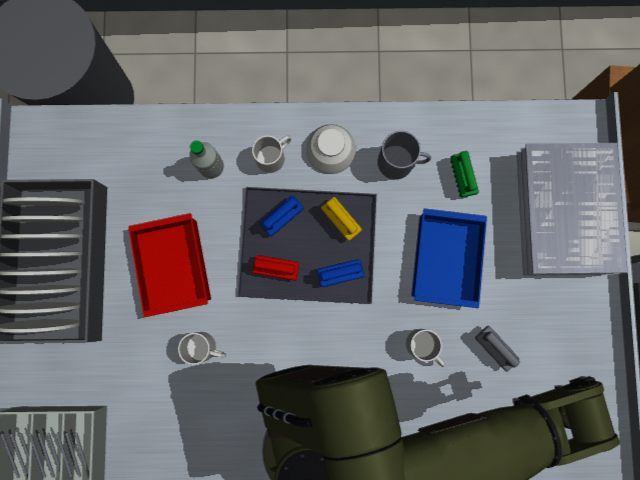

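View pics/scene0.png

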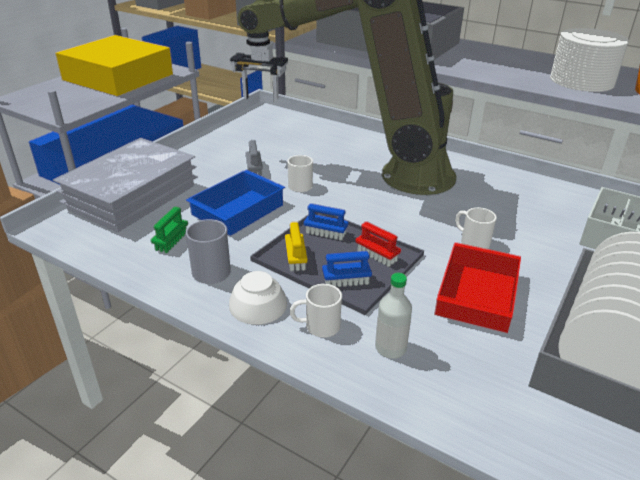

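The top view shows the red brush at pixel (275,268), blue brushes at (340,272) and (281,216), yellow at (341,218), red tub at (169,265) and blue tub at (450,258). The green (465,174) and grey (498,348) look-alikes are off the tray. I'll measure next.

```bash
cat > m.py <<'E'
from h import *
def fit(p):
    (c,s,a)=cv2.minAreaRect((p[:,:2]*1000).astype(np.float32))
    if s[0]<s[1]: s=s[::-1]; a+=90
    return np.round(c,1),np.round(s,1),round((a+90)%180-90,1)
def measure(labels=('brush_red','brush_blue_a','brush_yellow','tub_red','tub_blue')):
    im,W=cloud('top')
    for l in labels:
        for r in ctrl.cut_out('top',l)[:3]:
            m=cv2.erode(r['pixels'].astype(np.uint8),np.ones((2,2)))>0
            p=W[m]; p=p[~np.isnan(p[:,2])]
            if len(p)<10: continue
            zt=np.percentile(p[:,2],95)
            t=p[abs(p[:,2]-zt)<.008]
            v,u=np.nonzero(r['pixels'])
            if len(t)>5: print(l,round(r['conf'],2),'px',int(u.mean()),int(v.mean()),im[r['pixels']].mean(0).astype(int),'ztop',round(zt*1000),*fit(t),len(t))
E
python3 - <<'E'
from m import *
measure()
_,W=cloud('top')
for l in('mug_a','bowl','soap','jug','tray'):
    for r in ctrl.cut_out('top',l)[:3]:
        p=W[r['pixels']];p=p[~np.isnan(p[:,2])];print(l,round(r['conf'],2),np.percentile(p,[3,97],axis=0).round(3).tolist())
E
```

```text
brush_red 0.89 px 274 266 [129  10   7] ztop 92 [478.6  91. ] [106.1  23.1] 79.4 316
brush_blue_a 0.81 px 497 348 [68 71 75] ztop 88 [ 261.1 -487. ] [106.3  24.1] 42.3 333
brush_blue_a 0.66 px 339 272 [ 13  48 123] ztop 92 [462.3 -80. ] [106.6  23.9] -77.2 328
brush_blue_a 0.63 px 281 214 [ 10  45 119] ztop 92 [618.7  76.4] [106.   24.5] -49.4 312
brush_yellow 0.57 px 340 218 [138 112   0] ztop 92 [607.2 -84.6] [102.7  24.1] 39.2 284
tub_red 0.58 px 168 264 [139   7   3] ztop 62 [487.8 373.2] [243.9 170. ] 11.1 990
tub_blue 0.87 px 448 257 [ 15  51 126] ztop 62 [ 497.7 -370.1] [245.1 172.4] -7.5 1068
mug_a 0.98 [[0.236, 0.238, -0.001], [0.307, 0.331, 0.095]]
mug_a 0.82 [[0.232, -0.33, -0.001], [0.307, -0.254, 0.095]]
mug_a 0.78 [[0.747, 0.063, 0.0], [0.826, 0.146, 0.095]]
bowl 0.97 [[0.746, -0.118, 0.006], [0.859, -0.0, 0.08]]
soap 0.77 [[0.73, 0.24, 0.014], [0.786, 0.299, 0.203]]
jug 0.73 [[0.724, -0.306, 0.001], [0.819, -0.19, 0.132]]
tray 0.76 [[0.398, -0.166, -0.002], [0.688, 0.18, 0.019]]
tray 0.51 [[0.237, 0.235, -0.0], [0.307, 0.331, 0.095]]
```

```bash
cat > go.py <<'E'
import sys; from h import *
from scipy.spatial.transform import Rotation as R
# usage: go.py x y z(mm) yaw(deg): twist needed, then shift units in current frame and in frame after the twist
x,y,z,yaw=map(float,sys.argv[1:])
o=ctrl.get_obs(); p=np.array(o['ee_pos']); r=R.from_euler('xyz',o['eef_rot'])
cy=np.degrees(o['eef_rot'][2]); d=(yaw-cy+90)%180-90
e=np.array([x,y,z])/1000-p
r2=r*R.from_euler('z',-d,degrees=True)
print('yaw',cy.round(1),'twist units',(-d/4).round(2),'dp before',(r.inv().apply(e)/.04).round(2),'dp after twist',(r2.inv().apply(e)/.04).round(2),'t',o['time_s'])
E
python3 go.py 478.6 91 205 79.4
```

```text
yaw 16.8 twist units -15.64 dp before [ 1.211e+01 -1.246e+01  1.000e-02] dp after twist [1.664e+01 5.010e+00 1.000e-02] t 0.7
```

Emit:
{"name": "step_arm", "arguments": {
  "deltas": [
    {"dp":[0.5,-0.52,0]},
    {"dp":[0.5,-0.52,0]},
    {"dp":[0.5,-0.52,0]},
    {"dp":[0.5,-0.52,0]},
    {"dp":[0.5,-0.52,0]},
    {"dp":[0.5,-0.52,0]},
    {"dp":[0.5,-0.52,0]},
    {"dp":[0.5,-0.52,0]},
    {"dp":[0.5,-0.52,0]},
    {"dp":[0.5,-0.52,0]},
    {"dp":[0.5,-0.52,0]},
    {"dp":[0.5,-0.52,0]}
  ],
  "gripper": 0.6,
  "squeeze": 25
}}

```text
invalid input at $.deltas[0]: expected keys dp, twist
```

Emit:
{"name": "step_arm", "arguments": {
  "deltas": [
    {"dp":[0.5,-0.52,0]},
    {"dp":[0.5,-0.52,0]},
    {"dp":[0.5,-0.52,0]},
    {"dp":[0.5,-0.52,0]},
    {"dp":[0.5,-0.52,0]},
    {"dp":[0.5,-0.52,0]},
    {"dp":[0.5,-0.52,0]},
    {"dp":[0.5,-0.52,0]},
    {"dp":[0.5,-0.52,0]},
    {"dp":[0.5,-0.52,0]},
    {"dp":[0.5,-0.52,0]},
    {"dp":[0.5,-0.52,0]}
  ]
}}

```text
invalid input at $.deltas[0]: expected keys dp, twist
```

Emit:
{"name": "step_arm", "arguments": {
  "deltas": [
    {"dp":[0,0,0],"twist":-1},
    {"dp":[0,0,0],"twist":-1},
    {"dp":[0,0,0],"twist":-1},
    {"dp":[0,0,0],"twist":-1},
    {"dp":[0,0,0],"twist":-1},
    {"dp":[0,0,0],"twist":-1},
    {"dp":[0,0,0],"twist":-1},
    {"dp":[0,0,0],"twist":-1},
    {"dp":[0,0,0],"twist":-1},
    {"dp":[0,0,0],"twist":-1},
    {"dp":[0,0,0],"twist":-1},
    {"dp":[0,0,0],"twist":-1}
  ]
}}

```text
time_s: 1.9
ee_pos: [0.1592, -0.5264, 0.2054]
eef_rot: [3.142, 0.0, 1.134]
force: [-0.3, -0.1, -0.4]
grip_width: 0.0939
grip_force: 0.0
```

Emit:
{"name": "step_arm", "arguments": {
  "deltas": [
    {"dp":[0,0,0],"twist":-1},
    {"dp":[0,0,0],"twist":-1},
    {"dp":[0,0,0],"twist":-1},
    {"dp":[0,0,0],"twist":-0.64},
    {"dp":[0,0,0]}
  ]
}}

```text
invalid input at $.deltas[4]: expected keys dp, twist
```

```bash
python3 go.py 478.6 91 61 79.4
```

```text
yaw 65.0 twist units -3.6 dp before [17.36  0.71  3.61] dp after twist [16.64  5.01  3.61] t 1.9
```

Emit:
{"name": "step_arm", "arguments": {
  "deltas": [
    {"dp":[0.72,0.03,0],"twist":0},
    {"dp":[0.72,0.03,0],"twist":0},
    {"dp":[0.72,0.03,0],"twist":0},
    {"dp":[0.72,0.03,0],"twist":0},
    {"dp":[0.72,0.03,0],"twist":0},
    {"dp":[0.72,0.03,0],"twist":0},
    {"dp":[0.72,0.03,0],"twist":0},
    {"dp":[0.72,0.03,0],"twist":0},
    {"dp":[0.72,0.03,0],"twist":0},
    {"dp":[0.72,0.03,0],"twist":0},
    {"dp":[0.72,0.03,0],"twist":0},
    {"dp":[0.72,0.03,0],"twist":0}
  ],
  "gripper": 0.6,
  "squeeze": 25
}}

```text
time_s: 3.1
ee_pos: [0.3197, -0.2187, 0.2056]
eef_rot: [3.141, 0.0, 1.131]
force: [1.0, -0.6, -0.6]
grip_width: 0.075
grip_force: 0.0
```

Emit:
{"name": "step_arm", "arguments": {
  "deltas": [
    {"dp":[0.72,0.03,0],"twist":0},
    {"dp":[0.72,0.03,0],"twist":0},
    {"dp":[0.72,0.03,0],"twist":0},
    {"dp":[0.72,0.03,0],"twist":0},
    {"dp":[0.72,0.03,0],"twist":0},
    {"dp":[0.72,0.03,0],"twist":0},
    {"dp":[0.72,0.03,0],"twist":0},
    {"dp":[0.72,0.03,0],"twist":0},
    {"dp":[0.72,0.03,0],"twist":0},
    {"dp":[0.72,0.03,0],"twist":0},
    {"dp":[0.72,0.03,0],"twist":0},
    {"dp":[0.72,0.03,0],"twist":0}
  ]
}}

```text
time_s: 4.3
ee_pos: [0.4797, 0.0881, 0.2055]
eef_rot: [3.141, -0.0, 1.132]
force: [0.0, -0.0, 0.7]
grip_width: 0.0754
grip_force: 0.0
```

Emit:
{"name": "step_arm", "arguments": {
  "deltas": [
    {"dp":[0,0,0],"twist":-1},
    {"dp":[0,0,0],"twist":-1},
    {"dp":[0,0,0],"twist":-1},
    {"dp":[0,0,0],"twist":-0.6},
    {"dp":[0,0,0],"twist":0}
  ]
}}

```text
time_s: 4.8
ee_pos: [0.4793, 0.0869, 0.2055]
eef_rot: [3.142, -0.0, 1.384]
force: [0.1, 0.7, 0.3]
grip_width: 0.0751
grip_force: 0.0
```

```bash
python3 go.py 478.6 91 61 79.4
```

```text
yaw 79.3 twist units -0.03 dp before [ 0.1  -0.04  3.61] dp after twist [ 0.1  -0.03  3.61] t 4.8
```

Emit:
{"name": "step_arm", "arguments": {
  "deltas": [
    {"dp":[0.1,-0.04,0.6],"twist":0},
    {"dp":[0,0,0.6],"twist":0},
    {"dp":[0,0,0.6],"twist":0},
    {"dp":[0,0,0.6],"twist":0},
    {"dp":[0,0,0.6],"twist":0},
    {"dp":[0,0,0.4],"twist":0},
    {"dp":[0,0,0.2],"twist":0},
    {"dp":[0,0,0],"twist":0}
  ]
}}

```text
time_s: 5.6
ee_pos: [0.4781, 0.0911, 0.0608]
eef_rot: [-3.14, 0.0, 1.382]
force: [0.2, -0.4, 1.1]
grip_width: 0.0749
grip_force: 0.0
```

Emit:
{"name": "step_arm", "arguments": {
  "deltas": [
    {"dp":[0,0,0],"twist":0},
    {"dp":[0,0,0],"twist":0},
    {"dp":[0,0,0],"twist":0},
    {"dp":[0,0,0],"twist":0},
    {"dp":[0,0,0],"twist":0},
    {"dp":[0,0,0],"twist":0}
  ],
  "gripper": -1
}}

```text
time_s: 6.2
ee_pos: [0.4785, 0.0912, 0.0615]
eef_rot: [3.141, -0.0, 1.383]
force: [0.1, -0.4, 0.4]
grip_width: 0.0306
grip_force: 0.0
```

Emit:
{"name": "step_arm", "arguments": {
  "deltas": [
    {"dp":[0,0,0],"twist":0},
    {"dp":[0,0,0],"twist":0},
    {"dp":[0,0,0],"twist":0}
  ]
}}

```text
time_s: 6.5
ee_pos: [0.4784, 0.0911, 0.0615]
eef_rot: [3.142, -0.0, 1.383]
force: [-0.1, -1.0, 1.2]
grip_width: 0.0237
grip_force: 25.0
```

Emit:
{"name": "step_arm", "arguments": {
  "deltas": [
    {"dp":[0,0,-0.2],"twist":0},
    {"dp":[0,0,-0.5],"twist":0},
    {"dp":[0,0,-0.6],"twist":0},
    {"dp":[0,0,-0.6],"twist":0},
    {"dp":[0,0,-0.6],"twist":0},
    {"dp":[0,0,-0.6],"twist":0},
    {"dp":[0,0,0],"twist":0}
  ]
}}

```text
time_s: 7.2
ee_pos: [0.4795, 0.0913, 0.1885]
eef_rot: [3.137, -0.002, 1.383]
force: [0.1, -0.1, -2.9]
grip_width: 0.0238
grip_force: 25.0
```

```bash
python3 go.py 487.8 373.2 61.5 101.1
```

```text
yaw 79.2 twist units -5.47 dp before [ 6.96 -1.13  3.18] dp after twist [6.88 1.54 3.18] t 7.2
```

Emit:
{"name": "step_arm", "arguments": {
  "deltas": [
    {"dp":[0.4,-0.07,0],"twist":0},
    {"dp":[0.6,-0.1,0],"twist":0},
    {"dp":[0.6,-0.1,0],"twist":0},
    {"dp":[0.6,-0.1,0],"twist":0},
    {"dp":[0.6,-0.1,0],"twist":0},
    {"dp":[0.7,-0.11,0],"twist":0},
    {"dp":[0.7,-0.11,0],"twist":0},
    {"dp":[0.6,-0.1,0],"twist":0},
    {"dp":[0.6,-0.1,0],"twist":0},
    {"dp":[0.6,-0.1,0],"twist":0},
    {"dp":[0.6,-0.1,0],"twist":0},
    {"dp":[0.4,-0.07,0],"twist":0}
  ]
}}

```text
time_s: 8.4
ee_pos: [0.4846, 0.3761, 0.1838]
eef_rot: [-3.14, 0.001, 1.384]
force: [-0.3, -0.2, -2.7]
grip_width: 0.0236
grip_force: 25.0
```

Emit:
{"name": "step_arm", "arguments": {
  "deltas": [
    {"dp":[0,0,0],"twist":-0.9},
    {"dp":[0,0,0],"twist":-0.9},
    {"dp":[0,0,0],"twist":-0.9},
    {"dp":[0,0,0],"twist":-0.9},
    {"dp":[0,0,0],"twist":-0.9},
    {"dp":[0,0,0],"twist":-0.9},
    {"dp":[0,0,0],"twist":0}
  ]
}}

```text
time_s: 9.1
ee_pos: [0.4848, 0.3747, 0.1841]
eef_rot: [-3.14, 0.001, 1.761]
force: [-0.4, -0.5, -2.2]
grip_width: 0.0239
grip_force: 25.0
```

```bash
python3 go.py 487.8 373.2 61.5 101.1
```

```text
yaw 100.9 twist units -0.05 dp before [-0.05  0.07  3.07] dp after twist [-0.05  0.07  3.07] t 9.1
```

Emit:
{"name": "step_arm", "arguments": {
  "deltas": [
    {"dp":[0,0.05,0.3],"twist":0},
    {"dp":[0,0,0.5],"twist":0},
    {"dp":[0,0,0.6],"twist":0},
    {"dp":[0,0,0.6],"twist":0},
    {"dp":[0,0,0.4],"twist":0},
    {"dp":[0,0,0.3],"twist":0},
    {"dp":[0,0,0.2],"twist":0},
    {"dp":[0,0,0.1],"twist":0},
    {"dp":[0,0,0.05],"twist":0},
    {"dp":[0,0,0],"twist":0},
    {"dp":[0,0,0],"twist":0}
  ]
}}

```text
time_s: 10.2
ee_pos: [0.4874, 0.3754, 0.064]
eef_rot: [3.141, -0.0, 1.76]
force: [0.4, 0.0, -2.9]
grip_width: 0.0236
grip_force: 25.0
```

Emit:
{"name": "step_arm", "arguments": {
  "deltas": [
    {"dp":[0,0,0.05],"twist":0},
    {"dp":[0,0,0.02],"twist":0},
    {"dp":[0,0,0],"twist":0}
  ]
}}

```text
time_s: 10.5
ee_pos: [0.4874, 0.3754, 0.0615]
eef_rot: [3.141, -0.0, 1.76]
force: [-2.2, -0.9, 5.3]
grip_width: 0.0235
grip_force: 25.0
```

Contact with the floor. Release and go up.

Emit:
{"name": "step_arm", "arguments": {
  "deltas": [
    {"dp":[0,0,0],"twist":0},
    {"dp":[0,0,0],"twist":0},
    {"dp":[0,0,0],"twist":0},
    {"dp":[0,0,0],"twist":0},
    {"dp":[0,0,0],"twist":0}
  ],
  "gripper": 0.6
}}

```text
time_s: 11.0
ee_pos: [0.4871, 0.3753, 0.0606]
eef_rot: [-3.142, 0.0, 1.76]
force: [-0.8, 0.0, 0.4]
grip_width: 0.0601
grip_force: 0.0
```

Emit:
{"name": "step_arm", "arguments": {
  "deltas": [
    {"dp":[0,0,-0.3],"twist":0},
    {"dp":[0,0,-0.6],"twist":0},
    {"dp":[0,0,-0.6],"twist":0},
    {"dp":[0,0,-0.6],"twist":0},
    {"dp":[0,0,-0.6],"twist":0},
    {"dp":[0,0,-0.6],"twist":0},
    {"dp":[0,0,-0.3],"twist":0},
    {"dp":[0,0,0],"twist":0}
  ]
}}

```text
time_s: 11.8
ee_pos: [0.4876, 0.3756, 0.2066]
eef_rot: [3.139, -0.001, 1.76]
force: [-0.0, 0.2, -1.5]
grip_width: 0.0753
grip_force: 0.0
```

```bash
python3 go.py 618.7 76.4 61 -49.4;  python3 go.py 462.3 -80 61 -77.2
```

```text
yaw 100.8 twist units -7.44 dp before [-7.97  1.8   3.64] dp after twist [-7.81 -2.39  3.64] t 11.8
yaw 100.8 twist units -0.49 dp before [-11.07  -2.77   3.62] dp after twist [-10.97  -3.15   3.62] t 11.8
```

Emit:
{"name": "step_arm", "arguments": {
  "deltas": [
    {"dp":[-0.66,0.15,0],"twist":0},
    {"dp":[-0.66,0.15,0],"twist":0},
    {"dp":[-0.66,0.15,0],"twist":0},
    {"dp":[-0.66,0.15,0],"twist":0},
    {"dp":[-0.66,0.15,0],"twist":0},
    {"dp":[-0.66,0.15,0],"twist":0},
    {"dp":[-0.66,0.15,0],"twist":0},
    {"dp":[-0.66,0.15,0],"twist":0},
    {"dp":[-0.66,0.15,0],"twist":0},
    {"dp":[-0.66,0.15,0],"twist":0},
    {"dp":[-0.66,0.15,0],"twist":0},
    {"dp":[-0.66,0.15,0],"twist":0}
  ]
}}

```text
time_s: 13.0
ee_pos: [0.6173, 0.0765, 0.2032]
eef_rot: [-3.14, -0.0, 1.76]
force: [0.8, -0.3, -0.0]
grip_width: 0.0756
grip_force: 0.0
```

Emit:
{"name": "step_arm", "arguments": {
  "deltas": [
    {"dp":[0,0,0],"twist":-1},
    {"dp":[0,0,0],"twist":-1},
    {"dp":[0,0,0],"twist":-1},
    {"dp":[0,0,0],"twist":-1},
    {"dp":[0,0,0],"twist":-1},
    {"dp":[0,0,0],"twist":-1},
    {"dp":[0,0,0],"twist":-1},
    {"dp":[0,0,0],"twist":-0.4},
    {"dp":[0,0,0],"twist":0}
  ]
}}

```text
time_s: 13.9
ee_pos: [0.6172, 0.0776, 0.2038]
eef_rot: [-3.141, -0.001, 2.276]
force: [0.0, -0.0, 0.4]
grip_width: 0.0753
grip_force: 0.0
```

```bash
python3 go.py 618.7 76.4 61 -49.4; python3 -c "
from m import *
measure(('brush_red','brush_blue_a'))"
```

```text
yaw 130.4 twist units -0.05 dp before [-0.05  0.01  3.57] dp after twist [-0.05  0.01  3.57] t 13.9
brush_red 0.89 px 167 265 [106   5   2] ztop 92 [487.8 374.8] [105.2  24.4] -78.6 298
brush_blue_a 0.82 px 339 272 [ 11  53 140] ztop 92 [462.7 -80.6] [105.6  23.9] -76.8 312
brush_blue_a 0.73 px 496 348 [74 77 82] ztop 88 [ 260.8 -487.4] [107.4  23.6] 41.5 324
```

Red sits flat in its tub (same top height as on the tray). Now the far blue brush.

Emit:
{"name": "step_arm", "arguments": {
  "deltas": [
    {"dp":[-0.05,0,0.6],"twist":0},
    {"dp":[0,0,0.6],"twist":0},
    {"dp":[0,0,0.6],"twist":0},
    {"dp":[0,0,0.6],"twist":0},
    {"dp":[0,0,0.6],"twist":0},
    {"dp":[0,0,0.4],"twist":0},
    {"dp":[0,0,0.15],"twist":0},
    {"dp":[0,0,0],"twist":0}
  ]
}}

```text
time_s: 14.85
ee_pos: [0.6186, 0.0761, 0.0624]
eef_rot: [-3.141, -0.0, 2.276]
force: [1.1, -0.1, -0.3]
grip_width: 0.0754
grip_force: 0.0
```

Emit:
{"name": "step_arm", "arguments": {
  "deltas": [
    {"dp":[0,0,0],"twist":0},
    {"dp":[0,0,0],"twist":0},
    {"dp":[0,0,0],"twist":0},
    {"dp":[0,0,0],"twist":0},
    {"dp":[0,0,0],"twist":0},
    {"dp":[0,0,0],"twist":0},
    {"dp":[0,0,0],"twist":0},
    {"dp":[0,0,0],"twist":0},
    {"dp":[0,0,0],"twist":0}
  ],
  "gripper": -1
}}

```text
time_s: 15.75
ee_pos: [0.6187, 0.0761, 0.0626]
eef_rot: [-3.141, -0.0, 2.276]
force: [-0.2, -1.3, 0.2]
grip_width: 0.024
grip_force: 25.0
```

Emit:
{"name": "step_arm", "arguments": {
  "deltas": [
    {"dp":[0,0,-0.2],"twist":0},
    {"dp":[0,0,-0.5],"twist":0},
    {"dp":[0,0,-0.6],"twist":0},
    {"dp":[0,0,-0.6],"twist":0},
    {"dp":[0,0,-0.6],"twist":0},
    {"dp":[0,0,-0.6],"twist":0},
    {"dp":[0,0,-0.4],"twist":0},
    {"dp":[0,0,0],"twist":0}
  ]
}}

```text
time_s: 16.55
ee_pos: [0.6195, 0.0762, 0.2055]
eef_rot: [3.138, 0.002, 2.277]
force: [0.5, -0.1, -2.1]
grip_width: 0.024
grip_force: 25.0
```

```bash
python3 go.py 550.2 -377 61.5 82.5
```

```text
yaw 130.4 twist units 11.98 dp before [-7.49 -8.68  3.59] dp after twist [-11.46  -0.25   3.59] t 16.55
```

Emit:
{"name": "step_arm", "arguments": {
  "deltas": [
    {"dp":[0,0,0],"twist":1},
    {"dp":[0,0,0],"twist":1},
    {"dp":[0,0,0],"twist":1},
    {"dp":[0,0,0],"twist":1},
    {"dp":[0,0,0],"twist":1},
    {"dp":[0,0,0],"twist":1},
    {"dp":[0,0,0],"twist":1},
    {"dp":[0,0,0],"twist":1},
    {"dp":[0,0,0],"twist":1},
    {"dp":[0,0,0],"twist":1},
    {"dp":[0,0,0],"twist":1},
    {"dp":[0,0,0],"twist":1}
  ]
}}

```text
time_s: 17.75
ee_pos: [0.6183, 0.0761, 0.2015]
eef_rot: [-3.14, 0.0, 1.436]
force: [-0.5, 0.4, -1.9]
grip_width: 0.0241
grip_force: 25.0
```

Emit:
{"name": "step_arm", "arguments": {
  "deltas": [
    {"dp":[-0.4,0,0],"twist":0},
    {"dp":[-0.6,0,0],"twist":0},
    {"dp":[-0.6,0,0],"twist":0},
    {"dp":[-0.6,0,0],"twist":0},
    {"dp":[-0.6,0,0],"twist":0},
    {"dp":[-0.6,0,0],"twist":0},
    {"dp":[-0.6,0,0],"twist":0},
    {"dp":[-0.6,0,0],"twist":0},
    {"dp":[-0.6,0,0],"twist":0},
    {"dp":[-0.6,0,0],"twist":0},
    {"dp":[-0.6,0,0],"twist":0},
    {"dp":[-0.6,0,0],"twist":0}
  ]
}}

```text
time_s: 18.95
ee_pos: [0.5809, -0.2032, 0.202]
eef_rot: [-3.141, -0.0, 1.44]
force: [0.5, 0.4, -2.2]
grip_width: 0.0233
grip_force: 25.0
```

Emit:
{"name": "step_arm", "arguments": {
  "deltas": [
    {"dp":[-0.6,0,0],"twist":0},
    {"dp":[-0.6,-0.05,0],"twist":0},
    {"dp":[-0.6,-0.05,0],"twist":0},
    {"dp":[-0.6,-0.05,0],"twist":0},
    {"dp":[-0.6,-0.05,0],"twist":0},
    {"dp":[-0.6,-0.05,0],"twist":0},
    {"dp":[-0.5,0,0],"twist":0},
    {"dp":[-0.3,0,0],"twist":0},
    {"dp":[0,0,0],"twist":0}
  ]
}}

```text
time_s: 19.85
ee_pos: [0.5478, -0.376, 0.2019]
eef_rot: [-3.141, -0.0, 1.438]
force: [-0.8, -0.8, -2.4]
grip_width: 0.0235
grip_force: 25.0
```

```bash
python3 go.py 550.2 -377 61.5 82.5
```

```text
yaw 82.4 twist units -0.03 dp before [-0.02  0.07  3.51] dp after twist [-0.02  0.07  3.51] t 19.85
```

Emit:
{"name": "step_arm", "arguments": {
  "deltas": [
    {"dp":[0,0.05,0.3],"twist":0},
    {"dp":[0,0,0.6],"twist":0},
    {"dp":[0,0,0.6],"twist":0},
    {"dp":[0,0,0.6],"twist":0},
    {"dp":[0,0,0.6],"twist":0},
    {"dp":[0,0,0.4],"twist":0},
    {"dp":[0,0,0.2],"twist":0},
    {"dp":[0,0,0.1],"twist":0},
    {"dp":[0,0,0.05],"twist":0},
    {"dp":[0,0,0],"twist":0},
    {"dp":[0,0,0],"twist":0}
  ]
}}

```text
time_s: 20.95
ee_pos: [0.551, -0.3751, 0.0655]
eef_rot: [3.141, 0.001, 1.439]
force: [0.7, -0.2, -1.5]
grip_width: 0.0238
grip_force: 25.0
```

Emit:
{"name": "step_arm", "arguments": {
  "deltas": [
    {"dp":[0,0,0.05],"twist":0},
    {"dp":[0,0,0.03],"twist":0},
    {"dp":[0,0,0],"twist":0}
  ]
}}

```text
time_s: 21.25
ee_pos: [0.5509, -0.3751, 0.0625]
eef_rot: [3.141, 0.001, 1.439]
force: [-2.4, 1.9, 6.6]
grip_width: 0.0238
grip_force: 25.0
```

Emit:
{"name": "step_arm", "arguments": {
  "deltas": [
    {"dp":[0,0,0],"twist":0},
    {"dp":[0,0,0],"twist":0},
    {"dp":[0,0,0],"twist":0},
    {"dp":[0,0,0],"twist":0},
    {"dp":[0,0,0],"twist":0}
  ],
  "gripper": 0.6
}}

```text
time_s: 21.75
ee_pos: [0.5507, -0.3749, 0.0614]
eef_rot: [3.142, 0.0, 1.439]
force: [0.2, 0.3, 1.0]
grip_width: 0.0603
grip_force: 0.0
```

Emit:
{"name": "step_arm", "arguments": {
  "deltas": [
    {"dp":[0,0,-0.3],"twist":0},
    {"dp":[0,0,-0.6],"twist":0},
    {"dp":[0,0,-0.6],"twist":0},
    {"dp":[0,0,-0.6],"twist":0},
    {"dp":[0,0,-0.6],"twist":0},
    {"dp":[0,0,-0.6],"twist":0},
    {"dp":[0,0,-0.3],"twist":0},
    {"dp":[0,0,0],"twist":0}
  ]
}}

```text
time_s: 22.55
ee_pos: [0.5512, -0.3752, 0.2076]
eef_rot: [3.139, 0.002, 1.439]
force: [-0.3, 0.1, 0.0]
grip_width: 0.0752
grip_force: 0.0
```

```bash
python3 go.py 462.6 -80.3 61 -77
```

```text
yaw 82.4 twist units -5.14 dp before [ 7.02 -3.18  3.64] dp after twist [ 7.69 -0.51  3.64] t 22.55
```

Emit:
{"name": "step_arm", "arguments": {
  "deltas": [
    {"dp":[0.6,-0.27,0],"twist":0},
    {"dp":[0.6,-0.27,0],"twist":0},
    {"dp":[0.6,-0.27,0],"twist":0},
    {"dp":[0.6,-0.27,0],"twist":0},
    {"dp":[0.6,-0.27,0],"twist":0},
    {"dp":[0.6,-0.27,0],"twist":0},
    {"dp":[0.6,-0.27,0],"twist":0},
    {"dp":[0.6,-0.27,0],"twist":0},
    {"dp":[0.6,-0.27,0],"twist":0},
    {"dp":[0.6,-0.27,0],"twist":0},
    {"dp":[0.6,-0.27,0],"twist":0},
    {"dp":[0.4,-0.2,0],"twist":0}
  ]
}}

```text
time_s: 23.75
ee_pos: [0.461, -0.0792, 0.2044]
eef_rot: [-3.14, -0.0, 1.439]
force: [-0.2, 0.9, 0.2]
grip_width: 0.0753
grip_force: 0.0
```

Emit:
{"name": "step_arm", "arguments": {
  "deltas": [
    {"dp":[0,0,0],"twist":-0.9},
    {"dp":[0,0,0],"twist":-0.9},
    {"dp":[0,0,0],"twist":-0.9},
    {"dp":[0,0,0],"twist":-0.9},
    {"dp":[0,0,0],"twist":-0.9},
    {"dp":[0,0,0],"twist":-0.6},
    {"dp":[0,0,0],"twist":0}
  ]
}}

```text
time_s: 24.45
ee_pos: [0.4615, -0.0805, 0.2044]
eef_rot: [-3.14, -0.001, 1.795]
force: [-0.7, -0.4, -0.9]
grip_width: 0.0749
grip_force: 0.0
```

```bash
python3 go.py 462.6 -80.3 61 -77
```

```text
yaw 102.9 twist units -0.03 dp before [-0.    0.03  3.59] dp after twist [-0.    0.03  3.59] t 24.45
```

Emit:
{"name": "step_arm", "arguments": {
  "deltas": [
    {"dp":[0,0.03,0.6],"twist":0},
    {"dp":[0,0,0.6],"twist":0},
    {"dp":[0,0,0.6],"twist":0},
    {"dp":[0,0,0.6],"twist":0},
    {"dp":[0,0,0.6],"twist":0},
    {"dp":[0,0,0.4],"twist":0},
    {"dp":[0,0,0.15],"twist":0},
    {"dp":[0,0,0],"twist":0}
  ]
}}

```text
time_s: 25.25
ee_pos: [0.4626, -0.0802, 0.0627]
eef_rot: [-3.14, -0.001, 1.794]
force: [-0.4, -0.2, 0.2]
grip_width: 0.0751
grip_force: 0.0
```

Emit:
{"name": "step_arm", "arguments": {
  "deltas": [
    {"dp":[0,0,0],"twist":0},
    {"dp":[0,0,0],"twist":0},
    {"dp":[0,0,0],"twist":0},
    {"dp":[0,0,0],"twist":0},
    {"dp":[0,0,0],"twist":0},
    {"dp":[0,0,0],"twist":0},
    {"dp":[0,0,0],"twist":0},
    {"dp":[0,0,0],"twist":0},
    {"dp":[0,0,0],"twist":0}
  ],
  "gripper": -1
}}

```text
time_s: 26.15
ee_pos: [0.463, -0.0803, 0.0634]
eef_rot: [-3.142, -0.0, 1.795]
force: [-0.2, 0.8, -0.2]
grip_width: 0.0237
grip_force: 25.0
```

Emit:
{"name": "step_arm", "arguments": {
  "deltas": [
    {"dp":[0,0,-0.2],"twist":0},
    {"dp":[0,0,-0.5],"twist":0},
    {"dp":[0,0,-0.6],"twist":0},
    {"dp":[0,0,-0.6],"twist":0},
    {"dp":[0,0,-0.6],"twist":0},
    {"dp":[0,0,-0.6],"twist":0},
    {"dp":[0,0,-0.4],"twist":0},
    {"dp":[0,0,0],"twist":0}
  ]
}}

```text
time_s: 26.95
ee_pos: [0.4638, -0.0805, 0.2057]
eef_rot: [3.138, 0.002, 1.795]
force: [-0.1, 0.4, -1.1]
grip_width: 0.0241
grip_force: 25.0
```

```bash
python3 go.py 445.2 -363.2 61.5 82.5;python3 -c "
from m import *
measure(('brush_blue_a','tub_blue'))"
```

```text
yaw 102.8 twist units 5.08 dp before [-6.78 -2.03  3.61] dp after twist [-7.07  0.45  3.61] t 26.95
brush_blue_a 0.8 px 450 238 [ 10  47 123] ztop 92 [ 550.8 -372.3] [106.9  23.6] 83.2 304
brush_blue_a 0.56 px 497 348 [69 72 77] ztop 88 [ 260.9 -487.2] [106.3  24.5] 41.6 327
brush_blue_a 0.47 px 324 276 [ 7 31 83] ztop 231 [447.2 -38.7] [16.4  6.9] 88.3 21
tub_blue 0.86 px 448 260 [ 15  50 123] ztop 63 [ 497.6 -370. ] [244.4 172.4] -7.7 1015
```

Emit:
{"name": "step_arm", "arguments": {
  "deltas": [
    {"dp":[-0.4,-0.13,0],"twist":0},
    {"dp":[-0.6,-0.18,0],"twist":0},
    {"dp":[-0.6,-0.18,0],"twist":0},
    {"dp":[-0.6,-0.18,0],"twist":0},
    {"dp":[-0.6,-0.18,0],"twist":0},
    {"dp":[-0.6,-0.18,0],"twist":0},
    {"dp":[-0.6,-0.18,0],"twist":0},
    {"dp":[-0.6,-0.18,0],"twist":0},
    {"dp":[-0.6,-0.18,0],"twist":0},
    {"dp":[-0.6,-0.18,0],"twist":0},
    {"dp":[-0.6,-0.18,0],"twist":0},
    {"dp":[-0.4,-0.1,0],"twist":0}
  ]
}}

```text
time_s: 28.3
ee_pos: [0.4437, -0.3647, 0.202]
eef_rot: [-3.14, -0.002, 1.794]
force: [0.1, -0.1, -1.5]
grip_width: 0.0239
grip_force: 25.0
```

Emit:
{"name": "step_arm", "arguments": {
  "deltas": [
    {"dp":[0,0,0],"twist":0.9},
    {"dp":[0,0,0],"twist":0.9},
    {"dp":[0,0,0],"twist":0.9},
    {"dp":[0,0,0],"twist":0.9},
    {"dp":[0,0,0],"twist":0.9},
    {"dp":[0,0,0],"twist":0.6},
    {"dp":[0,0,0],"twist":0}
  ]
}}

```text
time_s: 29.0
ee_pos: [0.4443, -0.3632, 0.2026]
eef_rot: [-3.141, -0.001, 1.438]
force: [-0.5, -0.2, -2.7]
grip_width: 0.0239
grip_force: 25.0
```

```bash
python3 go.py 445.2 -363.2 61.5 82.5
```

```text
yaw 82.4 twist units -0.02 dp before [0.   0.03 3.53] dp after twist [0.   0.03 3.53] t 29.0
```

Emit:
{"name": "step_arm", "arguments": {
  "deltas": [
    {"dp":[0,0,0.3],"twist":0},
    {"dp":[0,0,0.6],"twist":0},
    {"dp":[0,0,0.6],"twist":0},
    {"dp":[0,0,0.6],"twist":0},
    {"dp":[0,0,0.6],"twist":0},
    {"dp":[0,0,0.4],"twist":0},
    {"dp":[0,0,0.2],"twist":0},
    {"dp":[0,0,0.1],"twist":0},
    {"dp":[0,0,0.05],"twist":0},
    {"dp":[0,0,0],"twist":0},
    {"dp":[0,0,0],"twist":0}
  ]
}}

```text
time_s: 30.1
ee_pos: [0.4445, -0.3638, 0.0661]
eef_rot: [3.141, 0.001, 1.439]
force: [0.0, 0.5, -2.6]
grip_width: 0.0239
grip_force: 25.0
```

Emit:
{"name": "step_arm", "arguments": {
  "deltas": [
    {"dp":[0,0,0.05],"twist":0},
    {"dp":[0,0,0.02],"twist":0},
    {"dp":[0,0,0],"twist":0}
  ]
}}

```text
time_s: 30.4
ee_pos: [0.4445, -0.3638, 0.0634]
eef_rot: [3.141, 0.001, 1.439]
force: [-2.8, 1.7, 4.6]
grip_width: 0.0238
grip_force: 25.0
```

Emit:
{"name": "step_arm", "arguments": {
  "deltas": [
    {"dp":[0,0,0],"twist":0},
    {"dp":[0,0,0],"twist":0},
    {"dp":[0,0,0],"twist":0},
    {"dp":[0,0,0],"twist":0},
    {"dp":[0,0,0],"twist":0}
  ],
  "gripper": 0.5
}}

```text
time_s: 30.9
ee_pos: [0.4443, -0.3636, 0.0626]
eef_rot: [3.142, 0.0, 1.439]
force: [-0.4, -0.5, -0.3]
grip_width: 0.0603
grip_force: 0.0
```

Emit:
{"name": "step_arm", "arguments": {
  "deltas": [
    {"dp":[0,0,-0.3],"twist":0},
    {"dp":[0,0,-0.6],"twist":0},
    {"dp":[0,0,-0.6],"twist":0},
    {"dp":[0,0,-0.6],"twist":0},
    {"dp":[0,0,-0.6],"twist":0},
    {"dp":[0,0,-0.6],"twist":0},
    {"dp":[0,0,-0.6],"twist":0},
    {"dp":[0,0,-0.6],"twist":0},
    {"dp":[0,0,-0.3],"twist":0},
    {"dp":[0,0,0],"twist":0},
    {"dp":[0,0,0],"twist":0}
  ]
}}

```text
time_s: 32.0
ee_pos: [0.4441, -0.3634, 0.2538]
eef_rot: [-3.141, -0.001, 1.439]
force: [0.5, 0.6, 0.3]
grip_width: 0.0703
grip_force: 0.0
```

```bash
python3 -c "
from m import *
measure()
im,_=cloud('scene'); cv2.imwrite('pics/scene1.png',im[...,::-1])
print(ctrl.get_obs()['time_s'])"
```

```text
brush_blue_a 0.93 px 433 275 [ 11  48 127] ztop 92 [ 448.2 -330. ] [43.1 22.2] 82.9 116
brush_blue_a 0.84 px 445 237 [ 11  48 126] ztop 93 [ 551.1 -364.5] [91.4 24.4] 82.1 239
brush_blue_a 0.63 px 498 349 [75 78 83] ztop 88 [ 261.4 -486.2] [105.1  24.3] 40.9 322
brush_yellow 0.93 px 463 173 [16 91 36] ztop 88 [ 725.5 -420.2] [103.4  25.4] 13.1 299
brush_yellow 0.8 px 340 218 [146 119   2] ztop 92 [607.6 -84.3] [104.7  23.4] 39.1 304
tub_red 0.76 px 168 264 [146  11   6] ztop 63 [488.5 373.6] [246.6 171.7] 11.0 1034
tub_blue 0.7 px 436 245 [ 16  54 132] ztop 64 [ 498.8 -367.1] [244.6 166.3] -8.0 525
32.35
```

View pics/scene1.png

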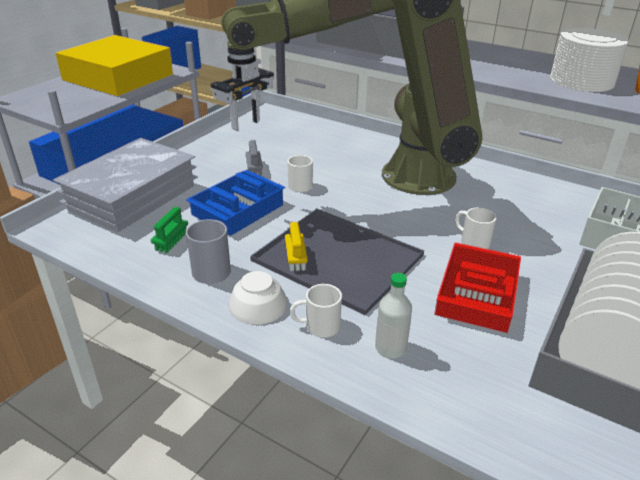

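The picture shows the red brush flat in the red tub (480,285) and both blue brushes in the blue tub (225,205 and 248,185). Yellow (296,248) and the bystanders look unmoved, and the gripper is clear.

```bash
python3 -c "
from station import ctrl
print(ctrl.hand_in())"
```

```text
the job is handed in; nothing more can be done
None
```

I handed the job in at about 32 s: the red brush stands bristles down in the red tub and both blue brushes in the blue tub, while the yellow brush, mugs, bowl, bottle and jug look undisturbed in the final picture.

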